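# Bring a lens cell out from under the inspection head and hold it up

## Robot

A 7-joint arm with a two-finger parallel gripper is mounted at the origin on a cart in front of the work surface, level with it; the furniture and walls round the work are solid. World frame = base frame: x ahead of the robot, y to its left, z up, the work surface at z = 0. Lengths are in m, angles in degrees, forces in N, time in s.
With the tool pointing down it reaches from about 0.4 to 0.9 m from the base axis. Payload 5.6 kg.
Tool frame: the origin (TCP) lies on the centre line of the jaws, within the pads' length; the fingertips stand 17 mm ahead of it and the grasp point (between the pads) lies 2 mm behind it (tips_ahead is the distance from the TCP to the fingertips, in m); z points along the fingers, y is the line along which they close (so a half turn about z gives the same grasp; the last joint's range is limited). The gripper opens to 92 mm and grips with 3 to 60 N. Pads are 20 mm wide; open, the fingers measure 128 mm over their backs; the gripper's body (75 mm by 189 mm) begins 69 mm behind the grasp point.
Start: joints at [-2.464, 26.786, -0.665, 91.828, 0.344, 61.387, -3.226], TCP at [0.65, -0, 0.209] pointing down, gripper open.
Joint ranges: [-144.91, 144.91], [-17.63, 115.5], [-89.93, 88.59], [15.96, 139.68], [-74.01, 254.01], [8.47, 105.57], [-167.45, 167.45]. Speed limits (degrees/s): [147.25, 147.25, 180, 180, 180, 180, 180].

## Interface

Orientations are given as a 3x3 rotation matrix whose columns are the frame's x, y, z axes.
In Python, from cell import get_state, snapshot, sign_off, tips_ahead gives the robot as it stands.
- The arm moves only by the shell command python3 -m jog 'ROWS' [FORCE]. ROWS is 1 to 10 rows, parted by a bar, with the numbers parted by commas; each row has 7 numbers: the finger opening in m, then dx, dy, dz in mm, then a rotation vector rx, ry, rz in degrees; each row is the pose to reach, as a shift and turn from the pose commanded when the command began, along the tool's axes at that moment; what a row does not reach only later rows make up. A row lasts 1/10 s, in which the tool goes at most 0.05 m and 8.59 degrees, less where a joint would pass 70% of its speed; a pose out of reach is approached as far as the arm can. The fingers move at their own pace and stop on an object; FORCE is the grip in N (left out, the last holds). Time passes only in rows, so rows that do not move let the fingers close. It prints the time, the measured TCP pose, the force, the opening and the grip force at its end. Input that does not fit is refused with a message, and nothing moves.
- get_state(): the state, without advancing time (a new reading comes with each control period).
- snapshot(name): name is "scene" or "side" or "wrist"; returns a dict with "pixels" (420x560x3 uint8, red, green, blue), "vertical_fov" (degrees; the focal length in pixels is half the picture's height over the tangent of half this angle, whatever the lens; pixels are square), "cx", "cy" (the principal point, pixels), "extrinsics" (4x4, takes a point from world to camera coordinates); the wrist camera has in their place "hand_eye" (4x4, takes a point from camera to tool coordinates, whose origin is the TCP and whose axes are the flange's). Camera axes: x right, y down, z forward; pixel columns grow to the right and rows downward; lengths in m; the calibration is good to about 2 mm. A picture is of the moment at which its call begins: read the wrist's pose just before it. There is no depth.
- sign_off(): hands the job in; it is judged then, once.
The state is a dict: "t": time; "joint_pos": joint angles; "dq": joint speeds; "joint_torque": joint torques, N m; "position": TCP position; "eef_rot": TCP orientation; "ft_force": force on the tool from outside, world axes, zero at the start; "moment": the same for the moment, N m; "opening": finger opening in m; "grasp_force": force on a finger pad.
Only numpy, scipy, OpenCV 4.12 (cv2) and the standard library are available. Lean on these libraries where they do the work, as an engineer would, in place of code of your own. Each camera call takes 0.05 s, during which the arm holds its last target. There are 200 camera calls.

## Task

The lens cell sits in its nest on the rail carrier, under the inspection head. Push the carrier along the rail by its upright post, out from under the head, until it clicks into the unload station, with the cell still in its nest. Then lift the cell straight up out of the nest, at least 10 cm, and finish while holding it there above the nest, level and still, with the carrier left in the station and the loose things beside the rail not disturbed.

Things in the scene. Friction and masses are not known exactly. Their poses are not given: they have to be found in the camera images.
- rail: fixed rail unit: dark steel base plate 100 x 360 x 10 mm with an aluminium rail along its y axis and end stops. Origin: underside centre of the base plate, on the bench; x across the rail, away from the robot; z up. Inspection head at y = +80 mm, unload station at y = -70 mm, marked by a small fixed pointer blade behind the rail (x = +56 mm, 38 mm high)
- head (a point): centre of the underside, 96 mm above the bench, of the white inspection head that overhangs the rail: 80 mm along the rail, its top 136 mm above the bench, reaching 44 mm from the rail's centre line toward the robot and 91 mm away from it, on a column behind the rail. Axes as the rail unit
- carrier (a joint): carrier along the rail, m: 0 under the head, growing along the rail's -y (to the right); starts at 0. 0.150 = unload station: a spring plunger drops between two ribs. Slides at about 1 N; from 0.138 it climbs the first rib (about 5 N) to 0.144, then snaps in; about 5 N drives it out on the far side, on to the end stop at 0.190. Stays where left
- station (a point): fixed point on the rail's centre line at the unload station, 57 mm above the bench; the nest point lies on it when the carrier is in the station. Axes as the rail unit
- push_post (a point): centre of the top, 95 mm above the bench, of the carrier's upright steel post: diameter 14 mm, free from 41 to 95 mm above the bench, on a bracket on the robot's side, 75 mm from the nest centre; moves with the carrier. The head's front edge is 31 mm from its axis sideways, and lies above the post's top. Axes as the rail unit
- nest (a point): centre of the nest's seat on the carrier, 57 mm above the bench; moves with the carrier. Four arms at 45 degrees to the rail, each with a lip 4 mm high round the cell; between the lips (along and across the rail) fingers up to 24 mm wide pass beside the cell, down to the carrier's plate 20 mm below the cell's underside. Axes as the rail unit
- lens_cell: bright metal lens cell, a ring with glass, 44 mm diameter, 14 mm high, 35 to 70 g. Origin: centre of its underside, z up along its axis. It starts in the nest
- loupe: black eye loupe, 33 mm diameter, 32 mm high, standing on the bench to the right of the rail; origin centre of underside. Leave alone
- spacer_ring: bright flat ring, 50 mm diameter, 9 mm high, lying on the bench to the right of the rail; origin centre of underside. Leave alone
- black_cell: black lens cell, 33 mm diameter, 18 mm high, on the bench to the left of the rail; origin centre of underside. Leave alone
Not all that is in view belongs to the job. Leave any pink or red look-alike of the lens_cell alone.

How it is judged (in metres and radians):
On the way:
1. the carrier is in the unload station with the lens cell still seated in its nest (value of joint carrier between 0.145 and 0.155 m and distance between lens_cell and nest below 0.005 m), for 0.3 s.
At the end, for the whole second after the job is handed in: The lens cell is held in the fingers, 85 to 250 mm above its seat and within 50 mm of the nest's centre seen from above, level within 0.12 rad, at rest (under 20 mm/s and 0.15 rad/s), touching no part of the rail unit; the carrier stands within 5 mm of the unload station (z of lens_cell in the frame of nest between 0.085 and 0.25 m and horizontal distance between lens_cell and nest below 0.05 m and angle between lens_cell's own z axis and vertical below 0.12 rad and linear speed of lens_cell below 0.02 m/s and angular speed of lens_cell below 0.15 rad/s and contact force between lens_cell and the fingers above 1 N and contact force between lens_cell and rail below 0.1 N and value of joint carrier between 0.145 and 0.155 m); the arm keeps its last pose, push and grip.
It fails at once if the lens cell is tipped by more than 0.4 rad (angle between lens_cell's own z axis and vertical above 0.4 rad).
It fails at once if a bystander is moved by more than 30 mm (distance of any of loupe, spacer_ring, black_cell from where it was at the start of the episode above 0.03 m).
It also fails if it takes over 48 s, if anything falls off the work surface, if the arm or the gripper's body presses on something with over 40 N, if the wrist force passes 120 N, or if a joint passes its speed limit or range.

## Working session

There is one attempt and no reset: what is moved stays moved. The work goes in short steps, Python scripts to look and compute and a shell command to move; the robot and the scene stay as the last step left them, time stands still between calls to the robot, and variables do not carry over. Pictures are saved under pics/ and viewed, at most 10 in all, crops included, and the job is handed in when it is done.

```bash
mkdir -p pics
cat > h.py <<'E'
import numpy as np, cv2
from cell import get_state, snapshot, sign_off, tips_ahead
def cam(name):
    st=get_state(); s=snapshot(name)
    im=np.array(s["pixels"])[:,:,::-1].copy()
    f=im.shape[0]/2/np.tan(np.radians(s["vertical_fov"])/2)
    if "extrinsics" in s: T=np.array(s["extrinsics"])
    else:
        W=np.eye(4);W[:3,:3]=st["eef_rot"];W[:3,3]=st["position"]
        T=np.linalg.inv(W@np.array(s["hand_eye"]))
    return im,dict(f=f,cx=s["cx"],cy=s["cy"],T=T)
def ray(c,u,v):
    R=c["T"][:3,:3];o=-R.T@c["T"][:3,3]
    return o,R.T@np.array([(u-c["cx"])/c["f"],(v-c["cy"])/c["f"],1])
def onz(c,u,v,z):
    o,d=ray(c,u,v);return o+d*(z-o[2])/d[2]
def proj(c,p):
    q=c["T"][:3,:3]@np.array(p)+c["T"][:3,3];return c["f"]*q[0]/q[2]+c["cx"],c["f"]*q[1]/q[2]+c["cy"]
E
python3 - <<'E'
from h import *
for n in("scene","side","wrist"):
    im,c=cam(n);cv2.imwrite(f"pics/{n}0.png",im);print(n,c["f"],c["cx"],c["cy"],(-c["T"][:3,:3].T@c["T"][:3,3]).round(3),c["T"][2,:3].round(2))
s=get_state();print(s["eef_rot"],s["position"],tips_ahead,s["opening"])
E
```

```text
scene 434.41413787027875 277.7128057204111 204.83447003206643 [0.208 0.584 0.699] [ 0.38 -0.64 -0.67]
side 429.034981286936 271.7428068660921 205.07364995001024 [ 0.151 -0.706  0.559] [ 0.42  0.75 -0.52]
wrist 328.6352850991969 281.3523352141806 210.93383887390868 [0.65  0.066 0.384] [-0.   -0.24 -0.97]
[[ 5.43419738e-06  9.99999141e-01 -1.31049196e-03]
 [ 9.99999992e-01 -5.59606155e-06 -1.23510414e-04]
 [-1.23517642e-04 -1.31049128e-03 -9.99999134e-01]] [ 6.49570406e-01 -4.68819590e-05  2.08776234e-01] 0.017 0.09213712249673953
```

View pics/scene0.png

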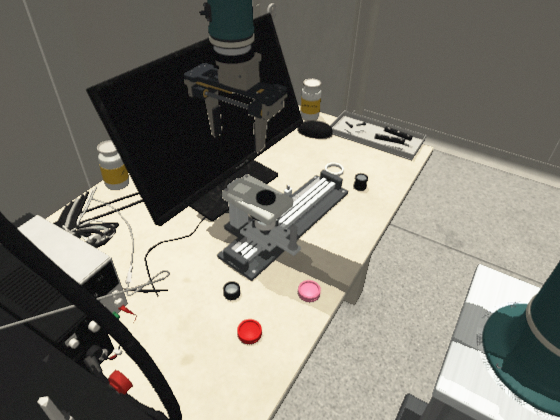

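View pics/side0.png

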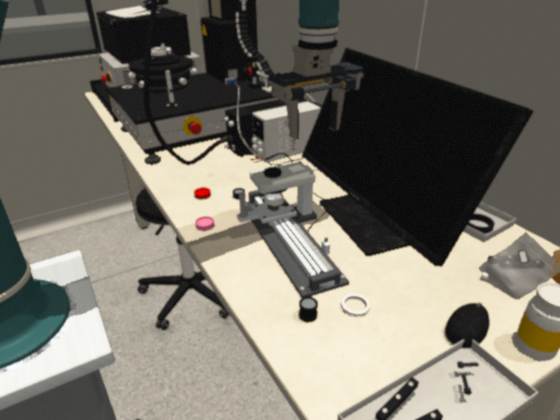

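View pics/wrist0.png

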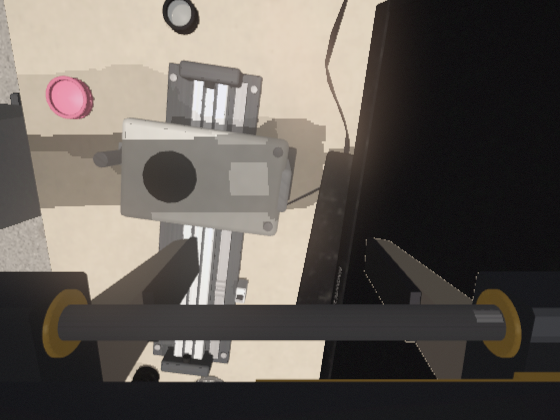

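The wrist view shows the base plate's corners at about (169,64), (262,75), (153,355) and (229,362), with the post top at (101,159) left of the white head. The cell is hidden under the head. The red disc at scene (250,330) and the pink one at (309,291) are look-alikes on the bench. Now I'll compute the rail pose and check it with overlays.

```bash
cat > m.py <<'E'
from h import *
im,c=cam("wrist")
pts=[(169,64),(262,75),(153,355),(229,362)]
loc=np.array([(-.05,.18),(.05,.18),(-.05,-.18),(.05,-.18)])
P=np.array([onz(c,u,v,.01)[:2] for u,v in pts]);print(P.round(4))
def fit(L,P):
    a=L-L.mean(0);b=P-P.mean(0);th=np.arctan2((a[:,0]*b[:,1]-a[:,1]*b[:,0]).sum(),(a*b).sum())
    R=np.array([[np.cos(th),-np.sin(th)],[np.sin(th),np.cos(th)]]);return th,R,P.mean(0)-R@L.mean(0)
th,R,t=fit(loc,P);print(np.degrees(th),t,(P-(loc@R.T+t)).round(4))
print("post",onz(c,101,158,.095))
w=lambda x,y,z:np.r_[R@[x,y]+t,z]
print("post pred",w(-.075,.08,.095))
np.savez("rail.npz",R=R,t=t,th=th)
out=[]
for n in("scene","side"):
    im,c=cam(n);im=cv2.resize(im,None,fx=3,fy=3,interpolation=cv2.INTER_CUBIC)
    q=[]
    for x,y,z in[(-.05,.18,.01),(.05,.18,.01),(.05,-.18,.01),(-.05,-.18,.01),(-.075,.08,.095),(.056,-.07,.038),(0,.08,.071),(-.044,.04,.136),(-.044,.12,.136)]:
        u,v=proj(c,w(x,y,z));q.append((u,v));cv2.circle(im,(int(3*u+1),int(3*v+1)),3,(0,0,255),-1)
    q=3*np.array(q).mean(0);x0,y0=int(max(0,q[0]-270)),int(max(0,q[1]-270))
    out.append(im[y0:y0+560,x0:x0+540])
    cv2.imwrite(f"pics/ov_{n}.png",out[-1])
E
python3 m.py
```

```text
[[ 0.5304  0.1352]
 [ 0.6286  0.1242]
 [ 0.4806 -0.2189]
 [ 0.5798 -0.2295]]
-7.812155719976779 [ 0.55486871 -0.04724545] [[ 0.0006 -0.0027]
 [-0.0003 -0.0001]
 [-0.0003 -0.0001]
 [-0.0001  0.0029]]
post [0.49203564 0.04347625 0.095     ]
post pred [0.49143884 0.04220651 0.095     ]
```

View pics/ov_scene.png

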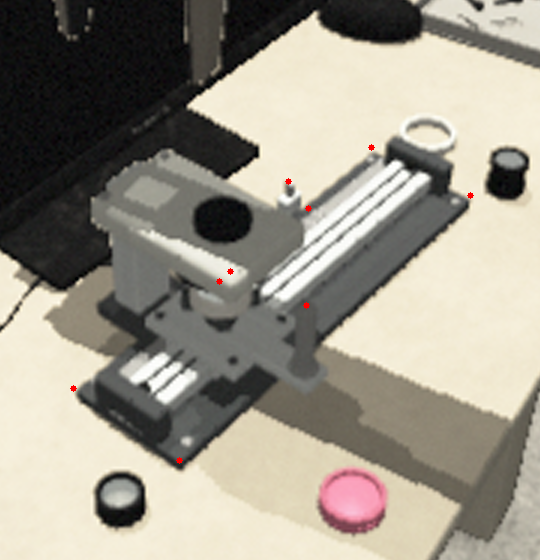

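View pics/ov_side.png

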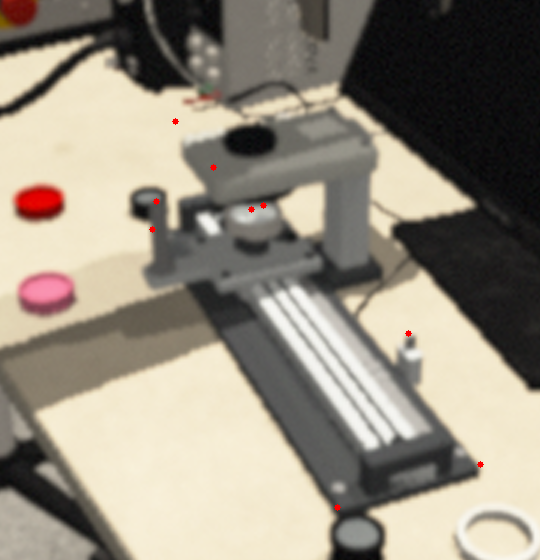

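The overlays match the post top, plate and pointer to about 2–3 mm. The bright cell is under the head at side-crop (253,222) and the pointer is at (409,338). The bright-ring candidates are:
- The cell on the nest at side-crop (253,222). This one fits the description, and the crop confirms it.
- The flat spacer ring at (497,530), right of the rail.
- The red disc at (40,203) and the pink disc at (47,293), both look-alikes.

I'll work out the shift to a point behind the post.

```bash
cat > d.py <<'E'
from h import *
import sys
from scipy.spatial.transform import Rotation as Ro
r=np.load("rail.npz")
def delta(x,y,z):
    s=get_state();E=np.array(s["eef_rot"]);p=np.array(s["position"])
    g=np.r_[r["R"]@[x,y]+r["t"],z]
    c,k=r["R"][:,0],r["R"][:,1]
    G=np.c_[np.r_[k,0],np.r_[c,0],[0,0,-1]]
    rv=Ro.from_matrix(E.T@G).as_rotvec(degrees=True)
    l=r["R"].T@(p[:2]-r["t"])
    print("t",round(s["t"],2),"rail-local",l.round(4),"z",p[2].round(4),"| d tool",(E.T@(g-p)).round(4),"rot",rv.round(2),"F",np.round(s["ft_force"],1),"op",round(s["opening"],4),"gf",s["grasp_force"])
if __name__=="__main__": delta(*map(float,sys.argv[1:]))
E
python3 d.py -.075 .13 .17; python3 d.py -.075 .13 .082
```

```text
t 0.3 rail-local [0.0876 0.0596] z 0.2091 | d tool [ 0.0918 -0.1515  0.0392] rot [-0.04  0.01  7.81] F [ 0.1 -0.1  1. ] op 0.0917 gf 0.0
t 0.3 rail-local [0.0876 0.0596] z 0.2091 | d tool [ 0.0918 -0.1515  0.1272] rot [-0.04  0.01  7.81] F [ 0.1 -0.1  1. ] op 0.0917 gf 0.0
```

The manual's scale: shifts go in mm. Converting my numbers, -0.152 m is -152, -0.115 m is -115.

```bash
python3 -m jog '0,20,-35,0,0,0,2 | 0,45,-75,0,0,0,4 | 0,70,-115,0,0,0,6 | 0,92,-152,10,0,0,7.81 | 0,92,-152,39,0,0,7.81 | 0,92,-152,39,0,0,7.81 | 0,92,-152,39,0,0,7.81 | 0,92,-152,39,0,0,7.81 | 0,92,-152,39,0,0,7.81' 20; python3 d.py -.075 .13 .082
python3 - <<'E'
from h import *
im,c=cam("wrist");cv2.imwrite("pics/w1.png",im)
E
```

```text
t: 1.2
position: [0.4993, 0.0915, 0.1714]
eef_rot: [[0.137, 0.991, 0.002], [0.991, -0.137, 0.0], [0.0, 0.002, -1.0]]
ft_force: [0.1, -0.0, -0.8]
opening: 0.0221
grasp_force: 0.0
t 1.2 rail-local [-0.074   0.1299] z 0.1714 | d tool [ 0.     -0.0012  0.0894] rot [ 0.09 -0.03 -0.08] F [ 0.1 -0.  -0.8] op 0.0221 gf 0.0
```

View pics/w1.png

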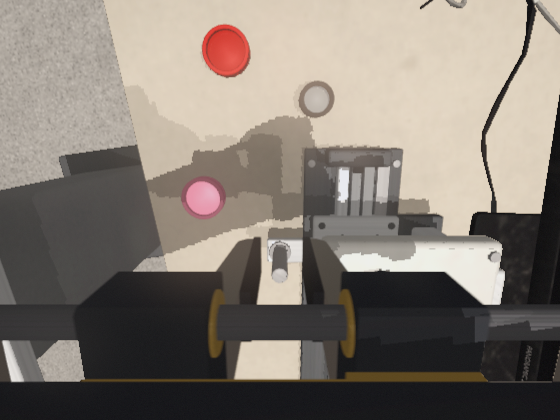

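The view shows the post top at about (280,274), centred between the closing fingers. The bench ahead is clear, with the black cell at (316,99). I'll check the post position, then go down behind it.

```bash
python3 - <<'E'
from h import *
r=np.load("rail.npz");im,c=cam("wrist")
for u,v,z in[(280,273,.095),(304,150,.01),(402,150,.01)]:print(r["R"].T@(onz(c,u,v,z)[:2]-r["t"]))
E
python3 -m jog '0,15,-1,20,0,0,0 | 0,15,-1,45,0,0,0 | 0,15,-1,70,0,0,0 | 0,15,-1,89,0,0,0 | 0,15,-1,89,0,0,0 | 0,15,-1,89,0,0,0'; python3 d.py -.075 .1 .082
```

```text
[-0.07554125  0.08234523]
[-0.05126149  0.17764515]
[0.0476138  0.17742292]
t: 1.9
position: [0.4995, 0.1069, 0.0818]
eef_rot: [[0.136, 0.991, 0.0], [0.991, -0.136, -0.0], [-0.0, 0.0, -1.0]]
ft_force: [0.2, 0.4, 1.2]
opening: 0.0006
grasp_force: 0.0
t 1.9 rail-local [-0.0759  0.1452] z 0.0818 | d tool [-0.0452  0.0009 -0.0002] rot [ 0.    0.   -0.02] F [0.2 0.4 1.2] op 0.0006 gf 0.0
```

```bash
python3 -m jog '0,-15,1,0,0,0,0 | 0,-30,1,0,0,0,0 | 0,-42,1,0,0,0,0 | 0,-42,1,0,0,0,0 | 0,-42,1,0,0,0,0'|grep -E 'pos|ft'; for i in 1 2 3 4; do python3 -m jog '0,-1,0,0,0,0,0 | 0,-2,0,0,0,0,0 | 0,-2,0,0,0,0,0'|grep -E 'ft'; python3 d.py -.075 .1 .082; done
```

```text
position: [0.4946, 0.0646, 0.0819]
ft_force: [-0.4, 0.3, -0.9]
ft_force: [-0.7, -0.1, -0.6]
t 2.7 rail-local [-0.0753  0.1015] z 0.0814 | d tool [-0.0015  0.0003 -0.0006] rot [-0.01 -0.    0.03] F [-0.7 -0.1 -0.6] op 0.0005 gf 0.0
ft_force: [-0.2, -0.3, -0.4]
t 3.0 rail-local [-0.0753  0.0991] z 0.0814 | d tool [ 0.0009  0.0003 -0.0006] rot [-0.01  0.01 -0.  ] F [-0.2 -0.3 -0.4] op 0.0005 gf 0.0
ft_force: [-0.3, 0.5, 0.3]
t 3.3 rail-local [-0.0753  0.097 ] z 0.0815 | d tool [ 0.003   0.0003 -0.0005] rot [-0.    0.01 -0.02] F [-0.3  0.5  0.3] op 0.0005 gf 0.0
ft_force: [0.1, -0.6, -0.9]
t 3.6 rail-local [-0.0753  0.0952] z 0.0815 | d tool [ 0.0048  0.0003 -0.0005] rot [ 0.   -0.   -0.01] F [ 0.1 -0.6 -0.9] op 0.0003 gf 0.242907585343346
```

In the tool's units: -0.01 m is -10, -0.06 m is -60.

```bash
python3 -m jog '0,-3,0,0,0,0,0 | 0,-10,0,0,0,0,0 | 0,-18,0,0,0,0,0 | 0,-26,0,0,0,0,0 | 0,-34,0,0,0,0,0 | 0,-42,0,0,0,0,0 | 0,-50,0,0,0,0,0 | 0,-56,0,0,0,0,0 | 0,-60,0,0,0,0,0 | 0,-60,0,0,0,0,0'|grep ft; python3 -m jog '0,-3,0,0,0,0,0 | 0,-10,0,0,0,0,0 | 0,-18,0,0,0,0,0 | 0,-26,0,0,0,0,0 | 0,-34,0,0,0,0,0 | 0,-42,0,0,0,0,0 | 0,-50,0,0,0,0,0 | 0,-56,0,0,0,0,0 | 0,-60,0,0,0,0,0 | 0,-60,0,0,0,0,0'|grep ft
python3 d.py -.075 -.053 .082
python3 - <<'E'
from h import *
im,c=cam("side");im=im[130:330,170:390];cv2.imwrite("pics/s2.png",cv2.resize(im,None,fx=2.8,fy=2.8,interpolation=cv2.INTER_CUBIC))
E
```

```text
ft_force: [1.1, 0.0, -0.3]
ft_force: [0.2, -0.6, -0.2]
t 5.6 rail-local [-0.0754 -0.0257] z 0.0814 | d tool [-0.0273  0.0004 -0.0005] rot [-0.01  0.03 -0.06] F [ 0.2 -0.6 -0.2] op 0.0011 gf 0.0
```

View pics/s2.png

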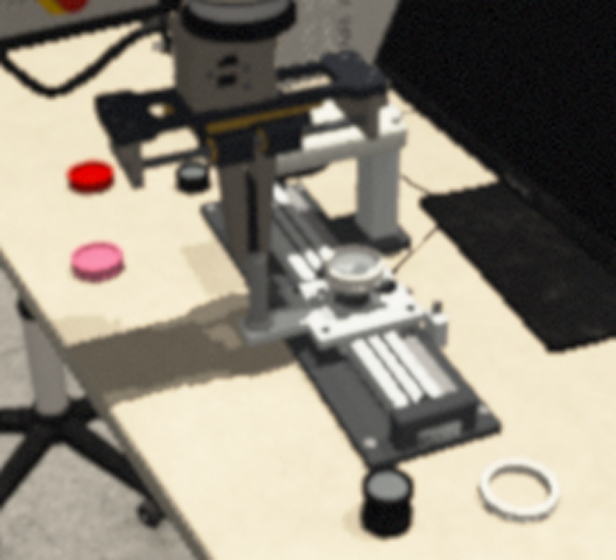

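The side crop shows the carrier near the station with the cell seated in its nest at (355,262), and the fingers behind the post at (255,300). Next I'll push slowly and watch the force for the rib.

In the tool's units: -0.012 m is -12, -0.008 m is -8.

```bash
python3 -m jog '0,-4,0,0,0,0,0 | 0,-8,0,0,0,0,0 | 0,-12,0,0,0,0,0 | 0,-12,0,0,0,0,0'|grep ft; for i in 1 2 3; do python3 -m jog '0,-1,0,0,0,0,0 | 0,-2,0,0,0,0,0 | 0,-2,0,0,0,0,0'>/dev/null; python3 d.py -.075 -.053 .082|cut -c1-60,100-190; done
```

```text
ft_force: [-0.2, -0.5, 0.1]
t 6.35 rail-local [-0.0752 -0.0388] z 0.0815 | d tool [-0.01] F [0.3 0.1 0.2] op 0.0001 gf 0.14026989229023457
t 6.65 rail-local [-0.0753 -0.0409] z 0.0815 | d tool [-0.01.  ] F [ 0.3  0.1 -0.7] op 0.0003 gf 0.23794814944267273
t 6.95 rail-local [-0.0752 -0.0423] z 0.0815 | d tool [-0.01.01] F [0.3 2.8 0. ] op 0.0008 gf 1.3827008474618196
```

```bash
for i in 1 2; do python3 -m jog '0,-1,0,0,0,0,0 | 0,-2,0,0,0,0,0 | 0,-2,0,0,0,0,0'>/dev/null; python3 d.py -.075 -.053 .082|cut -c1-60,100-190; done
```

```text
t 7.25 rail-local [-0.0753 -0.0431] z 0.0815 | d tool [-0.00.05] F [ 1.2  6.6 -0.4] op 0.0008 gf 3.260624762624502
t 7.55 rail-local [-0.0753 -0.0451] z 0.0815 | d tool [-0.00.08] F [0.4 5.4 0.8] op 0.0004 gf 3.00269303843379
```

```bash
for i in 1 2; do python3 -m jog '0,-1,0,0,0,0,0 | 0,-1.5,0,0,0,0,0 | 0,-1.5,0,0,0,0,0'>/dev/null; python3 d.py -.075 -.053 .082|cut -c1-60,100-190; done
```

```text
t 7.85 rail-local [-0.0753 -0.0476] z 0.0815 | d tool [-0.00.04] F [ 1.   4.8 -0.2] op 0.0006 gf 2.21082198433578
t 8.15 rail-local [-0.0753 -0.0506] z 0.0815 | d tool [-0.00.04] F [0.4 1.1 0.2] op 0.0004 gf 0.6747814966365695
```

In the tool's units: -0.13 m is -130, -0.12 m is -120.

```bash
python3 -m jog '0,10,0,0,0,0,0 | 0,20,0,0,0,0,0 | 0,20,0,-40,0,0,0 | 0,20,0,-80,0,0,0 | 0,20,0,-120,0,0,0 | 0.064,20,0,-130,0,0,0 | 0.064,0,30,-130,0,0,0 | 0.064,-30,60,-130,0,0,0 | 0.064,-60,75,-130,0,0,0 | 0.064,-75,75,-130,0,0,0'|grep -E 'ft|pos'; python3 -m jog '0.064,0,0,0,0,0,0 | 0.064,0,0,0,0,0,0'|grep -E open; python3 d.py 0 -.07 .2
python3 - <<'E'
from h import *
im,c=cam("wrist");cv2.imwrite("pics/w3.png",im)
E
```

```text
position: [0.5383, -0.1733, 0.2105]
ft_force: [-0.4, 0.7, 0.2]
opening: 0.0545
t 9.35 rail-local [-0.0012 -0.1234] z 0.2109 | d tool [0.0534 0.0013 0.011 ] rot [-0.08 -0.05  0.04] F [-0.4 -0.2  0.4] op 0.0545 gf 0.0
```

View pics/w3.png

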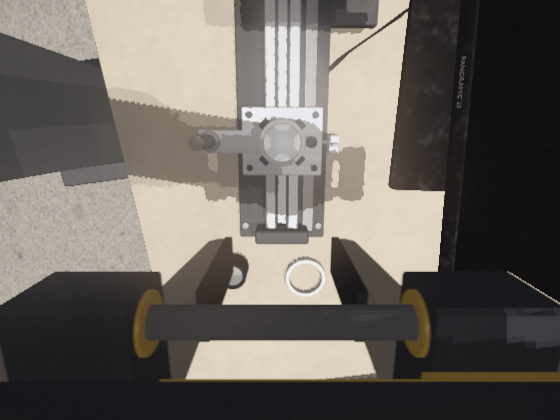

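The carrier plate is centred on (282,141) with the cell in its nest at (283,141). The post (204,142) and pointer (333,143) are level with it, so the carrier is in the station. I'll measure the cell with a circle fit.

Run:
```python
from h import *
r=np.load("rail.npz");im,c=cam("wrist")
g=cv2.resize(cv2.cvtColor(im,cv2.COLOR_BGR2GRAY)[100:185,235:330],None,fx=8,fy=8,interpolation=cv2.INTER_CUBIC)
rr=.022*c["f"]/((c["T"]@np.r_[onz(c,283,141,.071),1])[2])
print("exp r",rr)
h=cv2.HoughCircles(cv2.GaussianBlur(g,(9,9),2),cv2.HOUGH_GRADIENT,1,10,param1=80,param2=15,minRadius=int(8*rr*.88),maxRadius=int(8*rr*1.1))
for u,v,R in h[0][:4]:
    U,V=u/8+235-.44,v/8+100-.44;p=onz(c,U,V,.071);print(U,V,R/8,p.round(4),r["R"].T@(p[:2]-r["t"]))
p=onz(c,204,142,.095);print("post",r["R"].T@(p[:2]-r["t"]))
p=onz(c,333,143,.038);print("ptr",r["R"].T@(p[:2]-r["t"]))
for u,v in[(240,236),(325,237)]:print("corner",r["R"].T@(onz(c,u,v,.01)[:2]-r["t"]))
g=cv2.cvtColor(g,cv2.COLOR_GRAY2BGR)
for u,v,R in h[0][:1]:cv2.circle(g,(int(u),int(v)),int(R),(0,0,255),1)
cv2.imwrite("pics/c3.png",g)
```

```text
exp r 23.416903247458173Traceback (most recent call last):
  File "<stdin>", line 7, in <module>
TypeError: 'NoneType' object is not subscriptable
```

Run:
```python
from h import *
r=np.load("rail.npz");im,c=cam("wrist")
g=cv2.resize(cv2.cvtColor(im,cv2.COLOR_BGR2GRAY)[100:185,235:330],None,fx=6,fy=6,interpolation=cv2.INTER_CUBIC)
o=cv2.cvtColor(g,cv2.COLOR_GRAY2BGR)
h=cv2.HoughCircles(cv2.GaussianBlur(g,(9,9),2),cv2.HOUGH_GRADIENT_ALT,1.5,10,param1=60,param2=.3,minRadius=90,maxRadius=160)
if h is not None:
  for u,v,R in h[0][:4]:
    U,V=u/6+235-.42,v/6+100-.42;p=onz(c,U,V,.071);print(U,V,R/6,p.round(4),r["R"].T@(p[:2]-r["t"]))
    cv2.circle(o,(int(u),int(v)),int(R),(0,0,255),1)
for n,u,v,z in[("post",204,142,.095),("ptr",333,143,.038),("c",240,236,.01),("c",325,237,.01)]:print(n,r["R"].T@(onz(c,u,v,z)[:2]-r["t"]))
cv2.imwrite("pics/c3.png",o)
```

```text
post [-0.06846687 -0.06580647]
ptr [ 0.05247029 -0.06836204]
c [-0.05078487 -0.17890181]
c [ 0.05137858 -0.18001333]
```

View pics/c3.png

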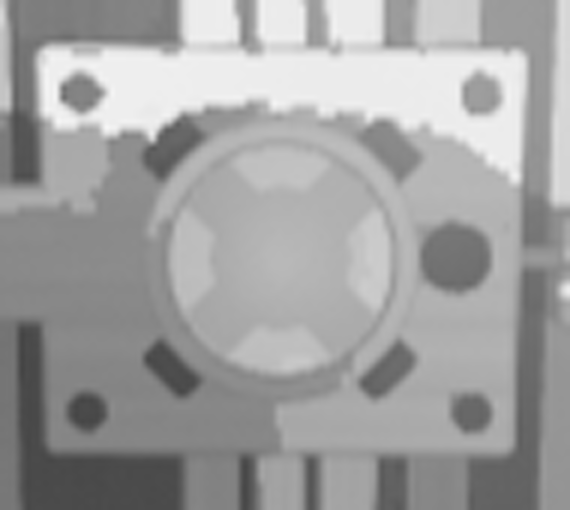

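The crop shows the cell's ring spanning x 148–413 and y 120–393. Its centre is at (280,256), which is (281.2,142.2) in the full picture. All four lips are around it and it sits level.

```bash
python3 - <<'E'
from h import *
r=np.load("rail.npz");im,c=cam("wrist")
p=onz(c,281.2,142.2,.071);print(p,r["R"].T@(p[:2]-r["t"]))
E
python3 d.py 0 -.07 .062
```

```text
[ 0.5446193  -0.11322402  0.071     ] [-0.0011861  -0.06675939]
t 9.55 rail-local [-0.0005 -0.1232] z 0.2117 | d tool [0.0531 0.0006 0.1497] rot [ 0.01 -0.03  0.12] F [-0.5  0.7 -0. ] op 0.0638 gf 0.0
```

In the tool's units: 0.054 m is 54, 0.117 m is 117.

```bash
python3 -m jog '0.064,30,0,0,0,0,0 | 0.064,54,0,20,0,0,0 | 0.064,54,0,50,0,0,0 | 0.064,54,0,80,0,0,0 | 0.064,54,0,105,0,0,0 | 0.064,54,0,117,0,0,0.1 | 0.064,54,0,117,0,0,0.1 | 0.064,54,0,117,0,0,0.1'|grep -E 'ft|open'; python3 d.py -.001 -.069 .062
python3 - <<'E'
from h import *
im,c=cam("wrist")
st=get_state();W=np.eye(4);W[:3,:3]=st["eef_rot"];W[:3,3]=st["position"]
for q in[(.01,.032,.017),(.01,-.032,.017),(.01,.05,.017),(.01,-.05,.017),(-.01,.032,.017),(.022,0,.021),(0,.022,.021),(0,-.022,.021),(0,0,.021)]:
    print(q,np.round(proj(c,(W@np.r_[q,1])[:3]),1))
cr=im[180:400,150:410];cv2.imwrite("pics/w4.png",cv2.resize(cr,None,fx=2.7,fy=2.7,interpolation=cv2.INTER_CUBIC));cv2.imwrite("pics/w4f.png",im)
E
```

```text
ft_force: [0.7, -1.4, 0.9]
opening: 0.0641
t 10.35 rail-local [ 0.0004 -0.0705] z 0.0954 | d tool [ 0.0015 -0.0015  0.0334] rot [ 0.07 -0.   -0.08] F [ 0.7 -1.4  0.9] op 0.0641 gf 0.0
(0.01, 0.032, 0.017) [335.1 226.2]
(0.01, -0.032, 0.017) [229.7 226.2]
(0.01, 0.05, 0.017) [364.7 226.2]
(0.01, -0.05, 0.017) [200.1 226.3]
(-0.01, 0.032, 0.017) [333.9 257.1]
(0.022, 0, 0.021) [282.4 205.5]
(0, 0.022, 0.021) [317.5 239.7]
(0, -0.022, 0.021) [247.3 239.8]
(0, 0, 0.021) [282.4 239.8]
```

View pics/w4.png

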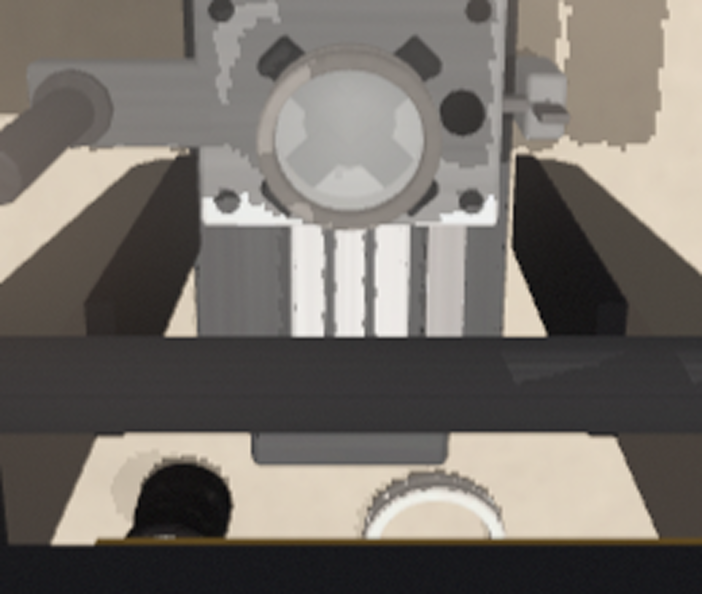

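The crop shows the cell ring centred at (349,136), full picture (279.3,230.4). The inner fingertip edges run from (200,157) and (514,157) to v≈248, so the fingers straddle the cell but sit slightly behind it. I'll work out the offset from this.

Run:
```python
from h import *
r=np.load("rail.npz");im,c=cam("wrist")
st=get_state();W=np.eye(4);W[:3,:3]=st["eef_rot"];W[:3,3]=st["position"]
for z in(-.01,-.002,.005,.017):
  print(z,[np.round(proj(c,(W@np.r_[q,z,1])[:3]),1).tolist() for q in((.01,.032),(-.01,.032),(.01,-.032))])
p=onz(c,279.3,230.4,.071);print("cell tool",W[:3,:3].T@(p-W[:3,3]),r["R"].T@(p[:2]-r["t"]))
```

```text
-0.01 [[342.6, 240.4], [341.0, 275.4], [221.5, 240.5]]
-0.002 [[340.0, 235.7], [338.5, 269.4], [224.1, 235.8]]
0.005 [[337.9, 232.0], [336.5, 264.6], [226.2, 232.0]]
0.017 [[334.6, 226.1], [333.4, 257.0], [229.4, 226.2]]
cell tool [ 0.00485309 -0.00169643  0.02496635] [-0.00072558 -0.06590736]
```

```bash
python3 -m jog '0.064,3.5,-1.5,4,0,0,0 | 0.064,3.5,-1.5,10,0,0,0 | 0.064,3.5,-1.5,15.5,0,0,0 | 0.064,3.5,-1.5,15.5,0,0,0' 5|grep -E 'ft|open|pos'; python3 -m jog '0.04,0,0,0,0,0,0 | 0.04,0,0,0,0,0,0 | 0.04,0,0,0,0,0,0 | 0.04,0,0,0,0,0,0' 5|grep -E 'ft|open|pos|gr'; python3 d.py -.001 -.067 .062
```

```text
position: [0.5433, -0.1136, 0.0781]
ft_force: [-0.7, 0.6, 0.3]
opening: 0.0641
position: [0.5441, -0.1137, 0.0791]
ft_force: [-0.3, 0.8, 0.1]
opening: 0.0401
grasp_force: 0.0
t 11.25 rail-local [-0.0016 -0.0673] z 0.0791 | d tool [0.0003 0.0006 0.0171] rot [ 0.02  0.   -0.1 ] F [-0.3  0.8  0.1] op 0.0401 gf 0.0
```

In the tool's units: 0.012 m is 12, 0.006 m is 6.

```bash
python3 -m jog '0.06,0,0,0,0,0,0 | 0.06,0,0,0,0,0,0 | 0.06,0,0,0,0,0,0 | 0.06,0,0,6,0,0,0 | 0.06,0,0,12,0,0,0 | 0.06,0,0,12,0,0,0' 5|grep -E 'ft|open|pos'; python3 -m jog '0.041,0,0,0,0,0,0 | 0.041,0,0,0,0,0,0 | 0.041,0,0,0,0,0,0 | 0.041,0,0,0,0,0,0' 5|grep -E 'ft|open|pos|gr'
```

```text
position: [0.5431, -0.1136, 0.0658]
ft_force: [-0.1, -0.7, -0.2]
opening: 0.0603
position: [0.5441, -0.1137, 0.0672]
ft_force: [0.5, -0.0, 0.8]
opening: 0.041
grasp_force: 0.0
```

```bash
python3 -m jog '0.03,0,0,0,0,0,0 | 0.03,0,0,0,0,0,0 | 0.03,0,0,0,0,0,0' 5|grep -E 'ft|open|pos|gr'
python3 - <<'E'
from h import *
for n in("scene","side","wrist"):
    im,c=cam(n);cv2.imwrite(f"pics/{n}5.png",im)
    s=get_state()
    print(n,np.round(proj(c,np.array(s["position"])),1))
E
```

```text
position: [0.544, -0.1137, 0.067]
ft_force: [0.4, 0.0, -0.0]
opening: 0.0303
grasp_force: 0.0
scene [306.9 185.5]
side [299.7 230.6]
wrist [281.8 251.3]
```

```bash
python3 -m jog '0.06,0,0,0,0,0,0 | 0.06,0,0,0,0,0,0 | 0.06,0,0,0,0,0,0 | 0.06,0,0,0,0,0,0 | 0.06,0,0,5,0,0,0 | 0.06,0,0,5,0,0,0' 5|grep -E 'ft|open|pos'; python3 -m jog '0.041,0,0,0,0,0,0 | 0.041,0,0,0,0,0,0 | 0.041,0,0,0,0,0,0 | 0.041,0,0,0,0,0,0' 5|grep -E 'ft|open|pos|gr'
```

```text
position: [0.5435, -0.1136, 0.0613]
ft_force: [-1.1, -0.6, -0.1]
opening: 0.06
position: [0.5439, -0.1137, 0.062]
ft_force: [-0.8, 0.2, -0.6]
opening: 0.0432
grasp_force: 5.0
```

In the tool's units: 0.007 m is 7, 0.004 m is 4.

```bash
python3 -m jog '0.054,0,0,0,0,0,0 | 0.054,0,0,0,0,0,0 | 0.054,0,0,0,0,0,0 | 0.054,0,0,4,0,0,0 | 0.054,0,0,7,0,0,0 | 0.054,0,0,7,0,0,0' 5|grep -E 'ft|open|pos'; python3 -m jog '0.035,0,0,0,0,0,0 | 0.035,0,0,0,0,0,0 | 0.035,0,0,0,0,0,0 | 0.035,0,0,0,0,0,0 | 0.035,0,0,0,0,0,0' 8|grep -E 'ft|open|pos|gr'
```

```text
position: [0.5435, -0.1136, 0.0543]
ft_force: [-0.4, 0.1, -0.8]
opening: 0.054
position: [0.544, -0.1137, 0.055]
ft_force: [-0.5, -0.5, -0.6]
opening: 0.0437
grasp_force: 8.0
```

The manual's scale: shifts go in mm. Converting my numbers, -0.01 m is -10, -0.008 m is -8.

```bash
python3 -m jog '0.03,0,0,0,0,0,0 | 0.03,0,0,0,0,0,0 | 0.03,0,0,0,0,0,0 | 0.03,0,0,-2,0,0,0 | 0.03,0,0,-4,0,0,0 | 0.03,0,0,-6,0,0,0 | 0.03,0,0,-8,0,0,0 | 0.03,0,0,-10,0,0,0 | 0.03,0,0,-10,0,0,0' 20|grep -E 'ft|open|pos|gr'; python3 d.py -.001 -.067 .155
```

```text
position: [0.5442, -0.1138, 0.0654]
ft_force: [-0.7, -0.5, -1.3]
opening: 0.043
grasp_force: 20.0
t 15.7 rail-local [-0.0015 -0.0673] z 0.0654 | d tool [ 0.0003  0.0006 -0.0896] rot [ 0.04  0.   -0.1 ] F [-0.7 -0.5 -1.3] op 0.043 gf 19.999892989872023
```

In the tool's units: -0.11 m is -110, -0.102 m is -102.

```bash
python3 -m jog '0.03,0,0,-6,0,0,0 | 0.03,0,0,-18,0,0,0 | 0.03,0,0,-30,0,0,0 | 0.03,0,0,-45,0,0,0 | 0.03,0,0,-60,0,0,0 | 0.03,0,0,-75,0,0,0 | 0.03,0,0,-90,0,0,0 | 0.03,0,0,-102,0,0,0 | 0.03,0,0,-110,0,0,0 | 0.03,0,0,-110,0,0,0'|grep -E 'ft|open|pos|gr'; python3 -m jog '0.03,0,0,0,0,0,0 | 0.03,0,0,0,0,0,0 | 0.03,0,0,0,0,0,0 | 0.03,0,0,0,0,0,0 | 0.03,0,0,0,0,0,0'|grep -E 'ft|open|pos|gr'
python3 - <<'E'
from h import *
# verify numerically: is the nest empty and bright cell at the tips? brightness patches in side + scene views
s=get_state();p=np.array(s["position"])
for n in("side","scene"):
    im,c=cam(n);cv2.imwrite(f"pics/{n}6.png",im);o=cv2.imread(f"pics/{n}5.png")
    for nm,q in(("nest",[*p[:2],.062]),("held",p+[0,0,-.001])):
        u,v=np.round(proj(c,q)).astype(int);print(n,nm,u,v,im[v-5:v+6,u-5:u+6].mean((0,1)).round(),o[v-5:v+6,u-5:u+6].mean((0,1)).round())
        print(im[v-14:v+15:4,u-18:u+19:4].mean(2).astype(int))
E
```

```text
position: [0.5447, -0.1138, 0.1765]
ft_force: [-0.3, 0.3, -0.7]
opening: 0.0431
grasp_force: 20.0
position: [0.5438, -0.1137, 0.1747]
ft_force: [-0.2, -0.3, -1.0]
opening: 0.0432
grasp_force: 20.0
side nest 300 233 [73. 75. 75.] [143. 149. 150.]
[[123 236  80  47  40  42  42  53 152 191]
 [240 213 232 186  93 151 209 218 166 221]
 [168 203 178 172 182  86 129 114 222 224]
 [141 106  47 134 120  56  63 123 220 227]
 [103  99  48  39  38  37  86 122 109 224]
 [ 93 104 105  88  49  45  45  45  40 149]
 [105 104 105  73  40  40  75 142 144 147]
 [105 111 133 107 128 137 139 126 169 233]]
side held 301 184 [129. 137. 141.] [60. 69. 74.]
[[ 74  67  54 238 234 233 240  68  24  68]
 [106  68  51 135 160 164 147  95  28  78]
 [144  66  47 180 202 196 190 136  35 132]
 [184  66  47 113 130 135 126 111 201 223]
 [117 104  93 130 115 120 122 122 223 222]
 [ 64 207 224 222 103 108 111 127 223 222]
 [225 226 225 223 102 107 112 128 155 221]
 [223 222 222 219 101 110 115 133 224 208]]
scene nest 307 187 [94. 97. 97.] [143. 150. 149.]
[[231 230 229 232 232 233 231 231  51  95]
 [231 230 229 232 231 231 158 128  40  43]
 [230 229 232 233 130 105 166 205 249 220]
 [194 231 194 171  54 200 218 249 226 176]
 [ 91 112  37  67  41  58  54  45 132 249]
 [158 159 127  81  40  41 148 203 249 115]
 [238 154 117  98  43  42 115 118 201 227]
 [235 141 120 114 117 117 116 119 170 119]]
scene held 310 147 [165. 176. 179.] [79. 90. 95.]
[[227  70  21  16  18  18  15  71  71  67]
 [227  71  21 118 137 136 102  70  68  69]
 [228 153  84 200 216 210 145  69  69 224]
 [227 227 154 121 193 217 100  70  66 231]
 [228 230 231 120 126 125  56  68 201 230]
 [231 230 232 230 227 225 231 228 230 230]
 [234 232 231 231 229 229 229 228 230 233]
 [234 232 231 230 229 231 227 230 230 229]]
```

```bash
python3 -c "
from cell import *
s=get_state();print(s['t'],s['dq']);print(sign_off())"
```

```text
17.3 [-0.02980086 -0.13202693 -0.05327355 -0.03394513 -0.05439341  0.01807465
 -0.0627429 ]
the job is handed in; nothing more can be done
None
```

The carrier was pushed until it clicked into the unload station, and the lens cell is now held about 12 cm above its nest; I handed the job in at 17.3 s and the sign-off gave no verdict.

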